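# Static balancing of a spice-mill belt pulley

## Robot

A 6-joint arm with a two-finger parallel gripper is mounted at the origin on the work surface. World frame = base frame: x ahead of the robot, y to its left, z up, the work surface at z = 0. Lengths are in m, angles in rad, forces in N, time in s.
With the tool pointing down it reaches from about 0.275 to 0.875 m from the base axis. Payload 12.5 kg.
Tool frame: the origin (TCP) lies at the very end of the fingers, on their centre line; the grasp point (between the pads) lies 19 mm behind it; z points along the fingers, y is the direction in which the jaws open and shut (so a half turn about z gives the same grasp; the last joint's range is limited). The gripper opens to 85 mm and grips with 20 to 120 N. Pads are 22 mm wide; open, the fingers measure 114 mm over their backs; the gripper's body (76 mm by 85 mm) begins 54 mm behind the grasp point. The pads swing forward as they close: fully open they stand 13 mm farther back than shut.
Start: joints at [1.052, 0.351, 1.652, -0, 1.139, -0.085], TCP at [0.231, 0.499, 0.231] pointing down, gripper open.
Joint ranges: [-2.75, 2.75], [-0.79, 2.1], [0.01, 2.65], [-1.57, 4.71], [0.07, 3.14], [-2.87, 2.87]. Speed limits (rad/s): [2.22, 2.22, 2.79, 3.14, 3.14, 3.14].

## Interface

Orientations are given as a rotation vector (axis times angle).
In Python, from plant import ctrl, grab_frame, close_job gives the robot as it stands. The module is installed in compiled form; this text tells all that it offers.
- The arm moves only by the tool carry_out, never from a script. Its argument "commands" is a list that holds one entry, the list of rows, each a list of 5 numbers: the closure, from -1 (fully open) to 1 (shut), then the shift along the tool's x, y, z in units of 40 mm (1.0 is 40 mm), then the turn about the tool's z in rad. In form: [[[fingers, x, y, z, turn], ...]]. A call has 1 to 12 rows; each row shifts and turns the commanded pose from where the row before left it, along the tool's axes as they then stand; what a row does not reach is not made up. A row lasts 1/12 s, in which the tool goes at most 41.7 mm and 7.16 degrees, less where a joint would pass 70% of its speed; a pose out of reach is approached as far as the arm can. A call is refused whole if a number of a shift passes 1 or a number of a turn 0.125, either way. A call with a gripper value outside its range is refused whole. The fingers move at their own pace and stop on an object; "squeeze" is the grip in N (left out, the last holds). Time passes only in rows, so rows that do not move let the fingers close. It gives the time, the measured TCP pose, the force and the opening at its end, in the units of the state.
- ctrl.observe(): the state, without advancing time (a new reading comes with each control period).
- grab_frame(name): name is "scene" or "top"; returns a dict with "image" (384x512x3 uint8, red, green, blue), "camera_matrix" (3x3 intrinsics, pixels), "R" (3x3) and "t" (3): a world point X has camera coordinates R X + t. Camera axes: x right, y down, z forward; pixel columns grow to the right and rows downward; lengths in m; the calibration is good to about 2 mm. A picture is of the moment at which its call begins. There is no depth.
- close_job(): hands the job in, once; it reports no verdict.
The state is a dict: "t": time; "joints": joint angles; "qd": joint speeds; "effort": joint torques, N m; "eef_pos": TCP position; "eef_rot": TCP orientation; "force": force on the tool from outside, world axes, zero at the start; "ft_torque": the same for the moment, N m; "gripper_width": opening from 0.0 (shut) to 1.0 (fully open).
Only numpy, scipy, OpenCV 4.12 (cv2) and the standard library are available. Lean on these libraries where they do the work, as an engineer would, in place of code of your own. Each camera call takes 0.05 s, during which the arm holds its last target. There are 200 camera calls.

## Task

The spice mill's belt pulley is out of balance: lift it out of its wooden rack by the rim, lower it gently onto the green roller stand so that its shaft lies in both pairs of disc rollers, and let go so that its heavy side swings down by itself. Once it hangs still, stroke or push its rim round by a good eighth of a turn and let it swing back freely, to be sure of the spot. When it is still again, set the yellow saddle weight astride the rim at its very top, opposite the heavy side, so that pulley and weight stay still there, and do not disturb the jar, the tin or the spanner.

Things in the scene. Friction and masses are not known exactly. Their poses are not given: they have to be found in the camera images.
- pulley: belt pulley, blue web, bright aluminium rim, on a steel shaft; loose, about 0.7 kg. Origin at its centre on the shaft axis; x along the level shaft, so roll is its turning angle. Rim 150 mm diameter, 22 mm wide along x, flat sides, level outer face with fine ribs (multi-rib belt). Hub 44 mm diameter, 44 mm long. Shaft 10 mm diameter, 160 mm long. Either end may face either way. Starts in the rack, centre 91 mm above the counter
- pulley_axle (a point): the pulley's centre. Uneven casting makes one side heavy (centre of mass 9 to 11 mm off the shaft). Nothing marks that side (not the white stripe, nor the screws) and it differs each time: it shows only once the pulley is free on the rollers, where it swings, about once in 1.1 s, and rests after some 3 s. A fingertip pressed on the rim with 5 to 10 N drags it round
- stand: green steel balancing stand, fixed: base 150 x 150 x 12 mm, two uprights 86 mm high at x = -66 and +66 mm. Origin at the centre of its underside; x runs along the shaft to be laid on it. Inside each upright is a pair of overlapping free-turning disc rollers, 70 mm diameter, 6 mm wide, axes along x at y = -28 and +28 mm, 81 mm above the counter, at x = 46 and 54 mm (and -54 and -46 mm)
- stand_nest (a point): where the pulley's centre belongs (within 12 mm along x): midway between the uprights, 110 mm straight above the stand's origin, on the axis of a 10 mm shaft that lies between the discs of both pairs. The rim's top is then 185 mm above the counter
- rack: light wooden rack, fixed: base 100 x 170 x 12 mm, origin at the centre of its underside. The pulley stands in it on two 12 mm dowels (along x, at y = -35 and +35 mm), between two cheek boards 47 mm high and 26 mm apart; the pulley's shaft runs along the rack's x
- weight: yellow saddle weight, 62 g, an upside-down U standing on its two legs. Origin midway between the undersides of the legs, z up. Outside 37.5 mm along x, 32 mm along y, 32.5 mm high. The slot between the legs, 25.5 mm wide along x, runs through along y and straddles the 22 mm rim, x along the shaft
- weight_seat (a point): centre of the undersides of the weight's two black rubber feet (across the slot at y = -12.5 and +12.5 mm), 18 mm above the weight's origin; they rest on the rim, this point then 74 mm from the shaft axis. The weight is lighter than the fault: opposite the heavy side it stays on top; some 7 mm or more to one side, it tends to turn the pulley away
- jar: bystander: amber glass jar with a red lid, 68 mm diameter, 125 mm high; origin at the centre of its underside
- tin: bystander: upright tin, 60 mm diameter, 85 mm high; origin at the centre of its underside
- spanner: bystander: steel spanner 190 mm long, lying flat; origin near its middle
Mind the look-alikes: they are no part of the job. Several things have the shape of the stand; the one meant has the colours described above. Of the things shaped like the weight, the yellow one is meant.

How it is judged:
On the way, in this order (a step that is already met when the one before it is completed fails the run):
1. the pulley lies with its shaft on both pairs of rollers, let go, and has come to rest by itself (x of pulley in the frame of stand between -0.012 and 0.012 m and y of pulley in the frame of stand between -0.006 and 0.006 m and z of pulley in the frame of stand between 0.104 and 0.116 m and angle between the x axis of pulley and the x axis of stand, either way round below 0.08 rad and angular speed of pulley below 0.1 rad/s and linear speed of pulley below 0.01 m/s and contact force between the fingers and pulley below 0.05 N), for 0.6 s.
2. it has been turned away and swings back freely on the rollers (faster than 1.5 rad/s) (x of pulley in the frame of stand between -0.012 and 0.012 m and y of pulley in the frame of stand between -0.006 and 0.006 m and z of pulley in the frame of stand between 0.104 and 0.116 m and angle between the x axis of pulley and the x axis of stand, either way round below 0.08 rad and angular speed of pulley above 1.5 rad/s and contact force between the fingers and pulley below 0.05 N), for 0.04 s.
3. it has come to rest on the rollers again, untouched (all of step 1), for 0.6 s.
At the end, for the whole second after the job is handed in: The pulley lies free and still on the rollers (centre within 12 mm of midway along the shaft, within 6 mm of its place across and in height) and the saddle weight sits astride its rim, feet on the rim, at most 8 mm to either side of the point straight above the shaft, still and let go (all of step 3 and y of weight_seat in the frame of stand between -0.008 and 0.008 m and distance between weight_seat and pulley between 0.071 and 0.078 m and height (world z) of weight_seat above 0.178 m and angle between weight's own z axis and vertical below 0.25 rad and angle between the x axis of weight and the x axis of pulley, either way round below 0.2 rad and linear speed of weight below 0.01 m/s and contact force between the fingers and weight below 0.05 N); the robot touches nothing.
It fails at once if the jar is pushed more than 30 mm from its place (distance of jar from where it was at the start of the episode above 0.03 m).
It fails at once if the tin is pushed more than 30 mm from its place (distance of tin from where it was at the start of the episode above 0.03 m).
It fails at once if the spanner is pushed more than 30 mm from its place (distance of spanner from where it was at the start of the episode above 0.03 m).
It fails at once if the pulley is dropped or rammed onto the rollers (over 60 N) (contact force between pulley and stand above 60 N).
It also fails if it takes over 72 s, if anything falls off the work surface, if the arm or the gripper's body presses on something with over 40 N, if the wrist force passes 120 N, or if a joint passes its speed limit or range.

## Working session

There is one attempt and no reset: what is moved stays moved. The work goes in short steps, Python scripts to look and compute and a tool call to move; the robot and the scene stay as the last step left them, time stands still between calls to the robot, and variables do not carry over. Pictures are saved under pics/ and viewed, about 8 in all and at most 12, crops included, and the job is handed in when it is done.

Besides the shell and the picture viewer there is one more tool, called after ">>>" by a JSON object that holds its "fn" and its "kwargs". carry_out: Moves the arm, as the interface text tells. Its arguments: {"type":"object","properties":{"commands":{"type":"array","items":{"type":"array","items":{"type":"array","items":{"type":"number"}}}},"squeeze":{"type":"number"}},"required":["commands"]}

```bash
mkdir -p pics; cat > h.py <<'E'
import numpy as np, cv2
from plant import ctrl, grab_frame, close_job
def snap(n,f):
    d=grab_frame(n); cv2.imwrite('pics/'+f+'.png',d['image'][:,:,::-1]); np.savez('pics/'+f+'.npz',**d); return d
def load(f): return dict(np.load('pics/'+f+'.npz'))
def ray(d,u,v,z):
    r=d['R'].T@np.linalg.solve(d['camera_matrix'],[u,v,1.]); c=-d['R'].T@d['t']
    return c+r*(z-c[2])/r[2]
def proj(d,X):
    p=d['camera_matrix']@(d['R']@np.array(X)+d['t']); return p[:2]/p[2]
E
python3 - <<'E'
from h import *
a=snap('top','t0');b=snap('scene','s0')
for d in(a,b): print(-d['R'].T@d['t'],d['camera_matrix'][0,0],d['R'].round(2).tolist())
cv2.imwrite('pics/both.png',cv2.resize(np.hstack([a['image'],b['image']])[:,:,::-1],(800,300)))
print(ctrl.observe())
E
```

```text
[0.37850495 0.00134309 0.96484089] 358.4078623359924 [[-0.02, -1.0, 0.01], [-0.99, 0.02, -0.17], [0.17, -0.01, -0.99]]
[ 0.84971711 -0.55531537  0.92167977] 391.0136187562127 [[0.87, 0.5, -0.01], [0.39, -0.68, -0.62], [-0.31, 0.54, -0.78]]
{'t': 0.1, 'joints': array([ 1.05238897e+00,  3.51168066e-01,  1.65232590e+00, -7.54730854e-06,
        1.13911519e+00, -8.45860527e-02]), 'qd': array([ 1.08124521e-04, -2.18161525e-03, -3.35784314e-04,  5.77038685e-04,
        6.31697450e-05, -6.84760350e-04]), 'effort': array([ 1.04233855e-03, -5.06824958e+01, -2.91886818e+01, -1.10603223e-04,
        2.46677861e-03,  4.18275761e-05]), 'eef_pos': array([0.23101718, 0.49881572, 0.23083308]), 'eef_rot': array([-6.76045303e-01, -3.06768796e+00,  1.52775588e-03]), 'force': array([-0.32792609, -0.37877324,  0.15932881]), 'ft_torque': array([ 0.0444509 ,  0.0291943 , -0.01378283]), 'gripper_width': 1.0014600407842722}
```

View pics/t0.png

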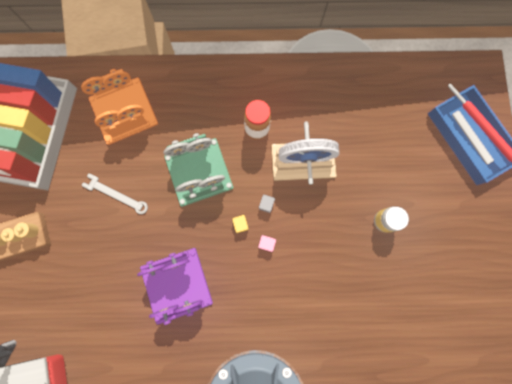

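View pics/s0.png

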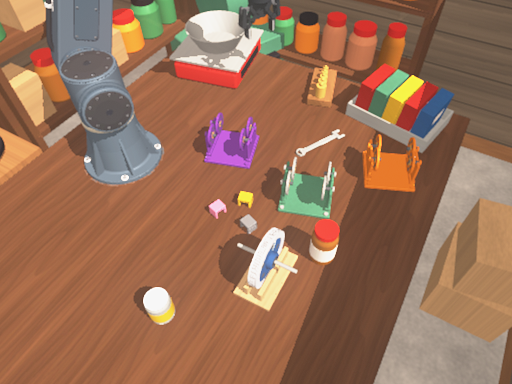

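Stand shapes in the top view are orange (122,105), green (198,168) and purple (176,287); the green one fits the description. Saddle shapes are yellow (240,224), grey (267,203) and pink (267,244); the yellow one is meant. I'll confirm both in one crop and measure.

```bash
python3 - <<'E'
from h import *
a=load('t0');b=load('s0')
A=cv2.resize(a['image'][115:245,155:345],None,fx=4,fy=4,interpolation=cv2.INTER_CUBIC)
B=cv2.resize(b['image'][150:310,190:350],None,fx=3,fy=3,interpolation=cv2.INTER_CUBIC)
cv2.imwrite('pics/c1.png',A[:,:,::-1])
h=cv2.cvtColor(a['image'],cv2.COLOR_RGB2HSV)
def m(lo,hi,x0,x1,y0,y1,n):
    k=cv2.inRange(h,lo,hi); z=np.zeros_like(k); z[y0:y1,x0:x1]=k[y0:y1,x0:x1]
    c=max(cv2.findContours(z,0,2)[0],key=cv2.contourArea); r=cv2.minAreaRect(c); print(n,r,cv2.contourArea(c)); return cv2.boxPoints(r)
bx=m((60,60,40),(90,255,255),150,245,120,215,'green')
print([ray(a,*p,.012)[:2].round(3).tolist() for p in bx])
bx=m((22,120,100),(33,255,255),225,255,210,240,'yellow')
print([ray(a,*p,.0325)[:2].round(3).tolist() for p in bx])
bx=m((100,100,60),(125,255,255),270,345,130,180,'blue')
E
```

```text
green ((198.4688262939453, 173.3887176513672), (45.451900482177734, 53.84894561767578), 74.35775756835938) 1299.0
[[0.63, 0.227], [0.668, 0.086], [0.545, 0.053], [0.509, 0.192]]
yellow ((240.5, 230.0), (1.0, 0.0), 180.0) 0.0
[[0.431, 0.026], [0.431, 0.026], [0.431, 0.029], [0.431, 0.029]]Traceback (most recent call last):
  File "<stdin>", line 14, in <module>
  File "<stdin>", line 9, in m
ValueError: max() iterable argument is empty
```

View pics/c1.png

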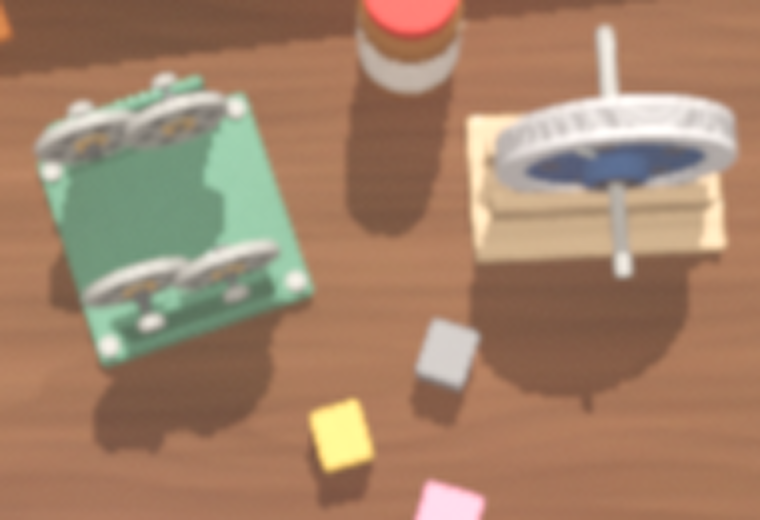

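The crop shows the green stand (base corners at 103,365 / 312,295 / 246,93), the yellow saddle (309..374, 398..472) and the pulley shaft ends (605,30) and (623,270). Casting rays from these.

```bash
python3 - <<'E'
from h import *
a=load('t0');b=load('s0')
P=lambda x,y,z:ray(a,155+(x+.5)/4-.5,115+(y+.5)/4-.5,z)
print('stand BL BR TR');S=[P(*p,.012) for p in[(103,365),(312,295),(246,93)]]
for p in S: print(p.round(4))
print('ctr',((S[0]+S[2])/2).round(4),'lens',np.linalg.norm(S[0]-S[1]),np.linalg.norm(S[1]-S[2]))
v=S[2]-S[1];print('ang x',np.arctan2(v[1],v[0])); v=S[0]-S[1];print('ang y',np.arctan2(v[1],v[0])-np.pi/2)
print('rack');[print(P(*p,.012).round(4)) for p in[(467,116),(477,262),(727,247)]]
s1,s2=P(623,274,.091),P(605,27,.091);v=s2-s1
print('shaft',s1,s2,(s1+s2)/2,np.linalg.norm(v),np.arctan2(v[1],v[0]))
W=[P(*p,.0325) for p in[(309,412),(358,398),(374,457),(326,472)]]
print('weight',np.mean(W,0).round(4),[np.linalg.norm(W[i]-W[i-1]).round(4) for i in range(4)],[np.arctan2(*(W[i]-W[i-1])[1::-1]).round(3) for i in range(4)])
for X in [(s1+s2)/2,(S[0]+S[2])/2,np.mean(W,0)]: print(proj(b,X))
# weight: scene-view yellow mask
h=cv2.cvtColor(b['image'],cv2.COLOR_RGB2HSV); print(h[199,245],cv2.cvtColor(a['image'],cv2.COLOR_RGB2HSV)[224,240])
for y,x in[(190,300),(200,310)]:print(h[y,x])
cv2.imwrite('pics/c2.png',cv2.resize(b['image'][150:310,190:350],None,fx=3.7,fy=3.7,interpolation=cv2.INTER_CUBIC)[:,:,::-1])
E
```

```text
stand BL BR TR
[0.4995 0.1875 0.012 ]
[0.5443 0.0476 0.012 ]
[0.6867 0.0916 0.012 ]
ctr [0.5931 0.1395 0.012 ] lens 0.1468978781622464 0.148992816853831
ang x 0.3000653632432618
ang y 0.30987082717412395
rack
[ 0.6676 -0.0605  0.012 ]
[ 0.5649 -0.0644  0.012 ]
[ 0.5722 -0.2348  0.012 ]
shaft [ 0.54019472 -0.14943685  0.091     ] [ 0.70107037 -0.14537746  0.091     ] [ 0.62063254 -0.14740716  0.091     ] 0.16092685339502197 0.02522777521983796
weight [0.4484 0.0282 0.0325] [np.float64(0.0404), np.float64(0.0331), np.float64(0.0397), np.float64(0.0325)] [np.float64(0.265), np.float64(-1.311), np.float64(-2.894), np.float64(1.853)]
[265.89748989 258.20810123]
[305.10814498 193.50709945]
[243.9421738  195.98892452]
[ 29 179 247] [ 29 103 255]
[ 66  73 130]
[ 65  67 129]
```

View pics/c2.png

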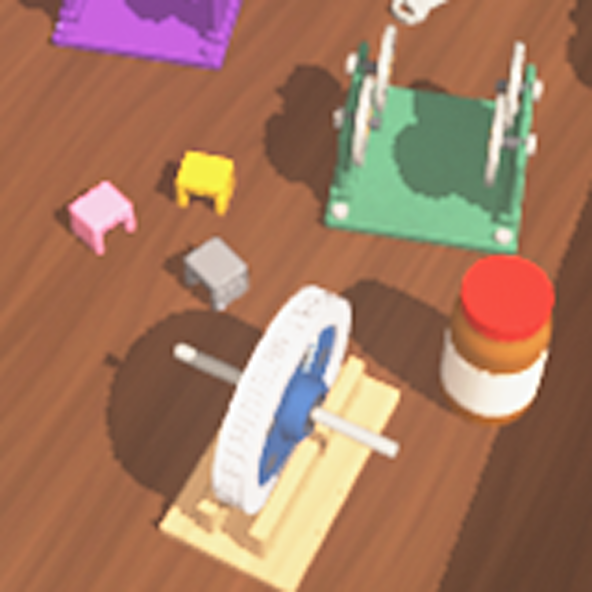

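>>> {"fn": "carry_out", "kwargs": {"commands": [[[-1,0,0,-0.1,0.122],[-1,0,0,-0.1,0.122],[-1,0,0,-0.1,0.122],[-1,0,0,-0.1,0.122],[-1,0,0,-0.1,0.122],[-1,0,0,-0.1,0.122],[-1,0,0,-0.1,0.122],[-1,0,0,-0.1,0.122],[-1,0,0,-0.1,0.122]]], "squeeze": 80}}

```text
t: 0.85
eef_pos: [0.231, 0.4989, 0.2671]
eef_rot: [2.184, 2.258, -0.001]
force: [0.3, -0.1, -0.1]
gripper_width: 0.999
```

>>> {"fn": "carry_out", "kwargs": {"commands": [[[-1,-0.824,0.458,0,0],[-1,-0.824,0.458,0,0],[-1,-0.824,0.458,0,0],[-1,-0.824,0.458,0,0],[-1,-0.824,0.458,0,0],[-1,-0.824,0.458,0,0],[-1,-0.824,0.458,0,0],[-1,-0.824,0.458,0,0],[-1,-0.824,0.458,0,0],[-1,-0.824,0.458,0,0]]]}}

```text
t: 1.68
eef_pos: [0.4275, 0.1751, 0.2672]
eef_rot: [-2.178, -2.264, 0.0]
force: [0.5, -0.0, -0.1]
gripper_width: 1.002
```

>>> {"fn": "carry_out", "kwargs": {"commands": [[[-1,-0.824,0.458,0,0],[-1,-0.824,0.458,0,0],[-1,-0.824,0.458,0,0],[-1,-0.824,0.458,0,0],[-1,-0.824,0.458,0,0],[-1,-0.824,0.458,0,0],[-1,-0.824,0.458,0,0],[-1,-0.824,0.458,0,0],[-1,-0.824,0.458,0,0],[-1,-0.824,0.458,0,0],[-1,0,0,0,0]]]}}

```text
t: 2.6
eef_pos: [0.6246, -0.1505, 0.266]
eef_rot: [2.181, 2.26, -0.001]
force: [-0.3, -0.7, -0.2]
gripper_width: 1.003
```

>>> {"fn": "carry_out", "kwargs": {"commands": [[[-1,0.08,-0.1,0.3,0],[-1,0,0,0.4,0],[-1,0,0,0.4,0],[-1,0,0,0.4,0],[-1,0,0,0.4,0],[-1,0,0,0.4,0],[-1,0,0,0.4,0],[-1,0,0,0.3,0],[-1,0,0,0.2,0],[-1,0,0,0,0]]]}}

```text
t: 3.43
eef_pos: [0.6181, -0.142, 0.1375]
eef_rot: [-2.176, -2.263, 0.002]
force: [0.4, 0.8, 0.2]
gripper_width: 0.998
```

>>> {"fn": "carry_out", "kwargs": {"commands": [[[1,0,0,0,0],[1,0,0,0,0],[1,0,0,0,0],[1,0,0,0,0],[1,0,0,0,0],[1,0,0,0,0],[1,0,0,0,0],[1,0,0,0,0]]]}}

```text
t: 4.1
eef_pos: [0.6192, -0.1424, 0.14]
eef_rot: [2.177, 2.264, 0.001]
force: [-0.3, 0.7, 6.0]
gripper_width: 0.243
```

>>> {"fn": "carry_out", "kwargs": {"commands": [[[1,0,0,-0.1,0],[1,0,0,-0.2,0],[1,0,0,-0.3,0],[1,0,0,-0.4,0],[1,0,0,-0.4,0],[1,0,0,-0.4,0],[1,0,0,-0.4,0],[1,0,0,-0.4,0],[1,0,0,-0.4,0],[1,0,0,-0.3,0],[1,0,0,-0.1,0],[1,0,0,0,0]]], "squeeze": 100}}

```text
t: 5.1
eef_pos: [0.6191, -0.1424, 0.2764]
eef_rot: [2.177, 2.263, 0.001]
force: [-0.8, 0.1, -6.3]
gripper_width: 0.237
```

```bash
python3 - <<'E'
from h import *
a=snap('top','t1');b=snap('scene','s1')
A=cv2.resize(a['image'][90:230,230:400],(480,395),interpolation=cv2.INTER_CUBIC)
B=cv2.resize(b['image'][150:290,190:330],(395,395),interpolation=cv2.INTER_CUBIC)
cv2.imwrite('pics/c3.png',np.hstack([A,B])[:,:790,::-1])
o=ctrl.observe();print(o['eef_pos'],o['eef_rot'],o['force'],o['ft_torque'],o['gripper_width'],o['t'])
t0=load('t0');print('jar',ray(t0,258,110,.125))
E
```

```text
[ 0.61846564 -0.14220818  0.27444646] [-2.17685375e+00 -2.26343880e+00  1.02955691e-03] [-0.98636263 -0.15845797 -8.68935572] [-0.01058468 -0.02151374  0.00037247] 0.23943891929203637 5.2
jar [ 0.719918   -0.02256723  0.125     ]
```

View pics/c3.png

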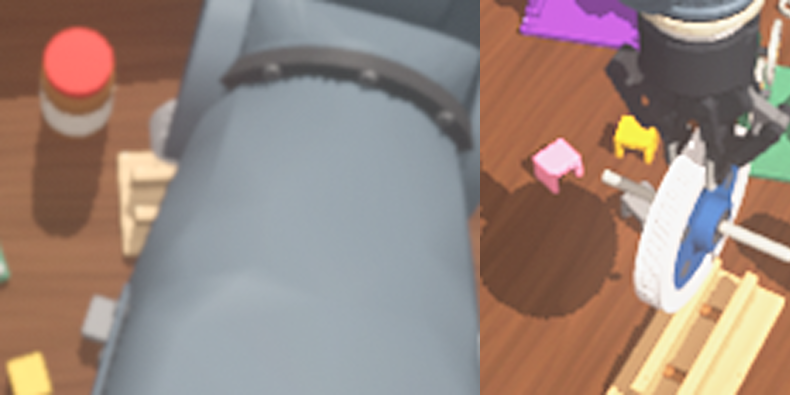

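The pulley is lifted and upright in the grip, with the shaft's near end at scene px (235,213). Checking that end against the predicted pose.

```bash
python3 - <<'E'
from h import *
b=load('s1'); R=.0385
u=np.array([np.cos(R),np.sin(R),0])
for dy in(-.0052,0): 
  c=np.array([.6190,-.1422+dy,.2755-.049])
  print(dy,proj(b,c-.08*u),proj(b,c+.08*u), proj(b,c))
cv2.imwrite('pics/c4.png',cv2.resize(b['image'][190:270,220:320],(800,640)[:2],interpolation=cv2.INTER_CUBIC)[:600,:,::-1])
E
```

```text
-0.0052 [232.93978684 212.48335114] [299.52282133 241.0685645 ] [265.29973614 226.37602008]
0 [234.20537129 210.82125403] [300.63300737 239.21320844] [266.49288955 224.62131979]
```

View pics/c4.png

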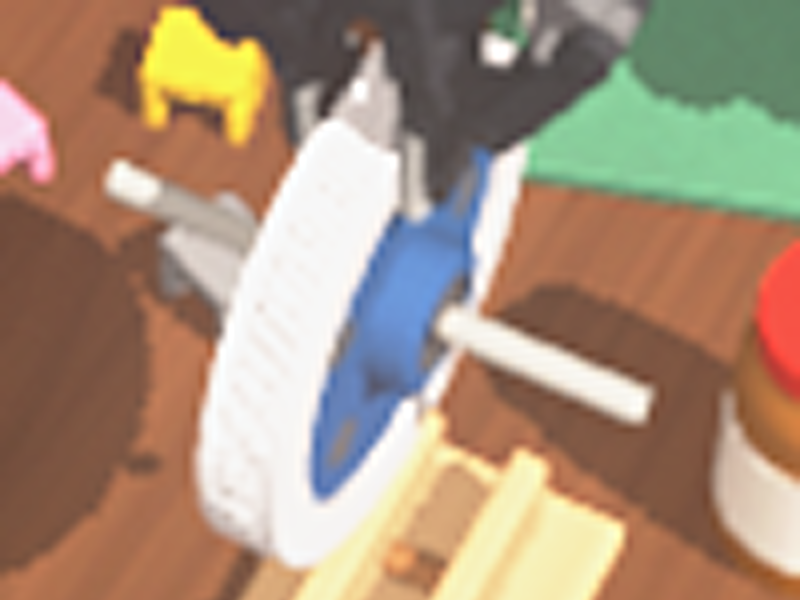

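The observed ends (234.4,212.5) and (300.6,240.6) match the prediction to about 1 px, so the shaft is level. Moving over the stand.

>>> {"fn": "carry_out", "kwargs": {"commands": [[[1,0,0,0,-0.045],[1,0,0,0,-0.089],[1,0,0,0,-0.089],[1,0,0,0,-0.044],[1,0.2,0.05,0,0],[1,0.4,0.1,0,0],[1,0.6,0.13,0,0],[1,0.6,0.13,0,0],[1,0.6,0.13,0,0],[1,0.6,0.13,0,0],[1,0.6,0.13,0,0],[1,0.6,0.13,0,0]]]}}

```text
t: 6.2
eef_pos: [0.6028, 0.0316, 0.2749]
eef_rot: [-1.858, -2.532, 0.0]
force: [-0.4, -0.8, -7.7]
gripper_width: 0.237
```

>>> {"fn": "carry_out", "kwargs": {"commands": [[[1,0.6,0.13,0,0],[1,0.6,0.13,0,0],[1,0.6,0.13,0,0],[1,0.4,0.1,0,0],[1,0.2,0.06,0,0],[1,0,0,0,0],[1,0,0,0,0]]]}}

```text
t: 6.78
eef_pos: [0.5955, 0.1275, 0.275]
eef_rot: [-1.857, -2.534, 0.001]
force: [1.1, -0.4, -6.5]
gripper_width: 0.237
```

```bash
python3 - <<'E'
from h import *
b=snap('scene','s2'); a=load('t0')
for p in [(.6867,.0916,.012),(.5443,.0476,.012)]: print(proj(b,p))
o=ctrl.observe();print(o['eef_pos'],o['eef_rot'],o['force'],o['t'], 2*np.arctan2(o['eef_rot'][1],o['eef_rot'][0])-np.pi/2)
cv2.imwrite('pics/c5.png',cv2.resize(b['image'][110:240,230:390],None,fx=5,fy=4.6,interpolation=cv2.INTER_CUBIC)[:,:,::-1])
E
```

```text
[327.45096919 217.58800927]
[275.99652484 208.59489513]
[0.59559907 0.12691161 0.27508456] [-1.85762905e+00 -2.53345897e+00  8.57590720e-04] [-0.02982963 -1.0750968  -6.78916746] 6.8333 -5.977762994930804
```

View pics/c5.png

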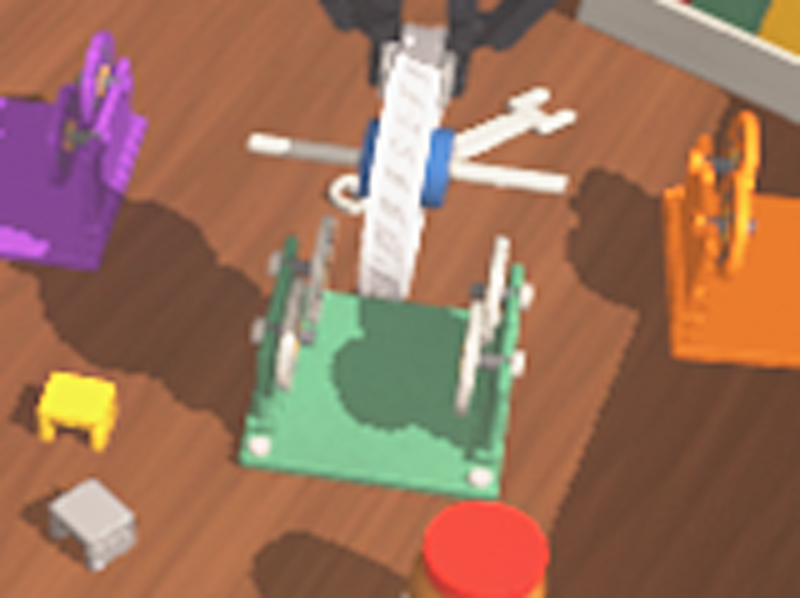

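>>> {"fn": "carry_out", "kwargs": {"commands": [[[1,0.2,0.02,0.1,0],[1,0.21,0.02,0.2,0],[1,0,0,0.3,0],[1,0,0,0.4,0],[1,0,0,0.4,0],[1,0,0,0.4,0],[1,0,0,0.3,0],[1,0,0,0.2,0],[1,0,0,0.1,0],[1,0,0,0.05,0],[1,0,0,0,0],[1,0,0,0,0]]]}}

```text
t: 7.83
eef_pos: [0.5927, 0.1434, 0.178]
eef_rot: [1.856, 2.533, 0.001]
force: [-1.0, 0.5, -6.9]
gripper_width: 0.237
```

```bash
python3 - <<'E'
from h import *
b=snap('scene','s3');
o=ctrl.observe();print(o['eef_pos'],o['force'],o['t'])
cv2.imwrite('pics/c6.png',cv2.resize(b['image'][120:230,260:350],None,fx=6,fy=5.4,interpolation=cv2.INTER_CUBIC)[:,:,::-1])
E
```

```text
[0.59272391 0.14344291 0.17804597] [ 0.62352082 -0.28678325 -6.94825447] 7.8833
```

View pics/c6.png

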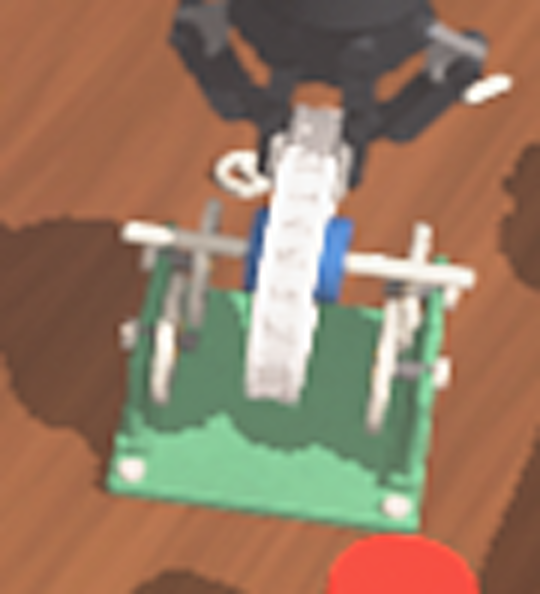

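The shaft is above both roller pairs and centred. Lowering slowly.

>>> {"fn": "carry_out", "kwargs": {"commands": [[[1,0,0,0.05,0],[1,0,0,0.05,0],[1,0,0,0.05,0],[1,0,0,0.05,0],[1,0,0,0.05,0],[1,0,0,0.05,0],[1,0,0,0.05,0],[1,0,0,0.05,0],[1,0,0,0,0]]]}}

```text
t: 8.63
eef_pos: [0.5922, 0.1436, 0.161]
eef_rot: [-1.857, -2.534, -0.0]
force: [-1.2, 0.6, -6.3]
gripper_width: 0.237
```

>>> {"fn": "carry_out", "kwargs": {"commands": [[[1,0,0,0.025,0],[1,0,0,0.025,0],[1,0,0,0,0],[1,0,0,0,0]]]}}

```text
t: 8.97
eef_pos: [0.5922, 0.1442, 0.1598]
eef_rot: [-1.856, -2.534, -0.001]
force: [-4.2, 4.9, -0.7]
gripper_width: 0.237
```

>>> {"fn": "carry_out", "kwargs": {"commands": [[[1,0.025,0,0,0],[1,0.025,0,0.02,0],[1,0,0,0,0],[1,0,0,0,0]]]}}

```text
t: 9.3
eef_pos: [0.592, 0.1452, 0.1592]
eef_rot: [1.856, 2.534, 0.0]
force: [-2.8, -0.8, 5.3]
gripper_width: 0.241
```

Vertical load has transferred to the stand with almost no side force, so the shaft is nested. Releasing.

>>> {"fn": "carry_out", "kwargs": {"commands": [[[-1,0,0,0,0],[-1,0,0,0,0],[-1,0,0,0,0],[-1,0,0,0,0],[-1,0,0,0,0],[-1,0,0,0,0],[-1,0,0,-0.2,0],[-1,0,0,-0.3,0],[-1,0,0,-0.4,0],[-1,0,0,-0.4,0],[-1,0,0,-0.2,0],[-1,0,0,0,0]]]}}

```text
t: 10.3
eef_pos: [0.5927, 0.1454, 0.2213]
eef_rot: [1.855, 2.532, 0.005]
force: [0.0, 0.5, -0.2]
gripper_width: 1.0
```

>>> {"fn": "carry_out", "kwargs": {"commands": [[[-1,0,0,0,0],[-1,0,0,0,0],[-1,0,0,0,0],[-1,0,0,0,0],[-1,0,0,0,0],[-1,0,0,0,0],[-1,0,0,0,0],[-1,0,0,0,0],[-1,0,0,0,0],[-1,0,0,0,0],[-1,0,0,0,0],[-1,0,0,0,0]]]}}

```text
t: 11.3
eef_pos: [0.5917, 0.1453, 0.2185]
eef_rot: [-1.857, -2.534, -0.0]
force: [-0.7, 0.2, -0.2]
gripper_width: 1.002
```

>>> {"fn": "carry_out", "kwargs": {"commands": [[[-1,0,0,0,0],[-1,0,0,0,0],[-1,0,0,0,0],[-1,0,0,0,0],[-1,0,0,0,0],[-1,0,0,0,0],[-1,0,0,0,0],[-1,0,0,0,0],[-1,0,0,0,0],[-1,0,0,0,0],[-1,0,0,0,0],[-1,0,0,0,0]]]}}

```text
t: 12.3
eef_pos: [0.5918, 0.1453, 0.2185]
eef_rot: [1.857, 2.534, 0.0]
force: [0.5, -0.4, -0.5]
gripper_width: 0.998
```

>>> {"fn": "carry_out", "kwargs": {"commands": [[[-1,0,0,0,0],[-1,0,0,0,0],[-1,0,0,0,0],[-1,0,0,0,0],[-1,0,0,0,0],[-1,0,0,0,0],[-1,0,0,0,0],[-1,0,0,0,0],[-1,0,0,0,0],[-1,0,0,0,0],[-1,0,0,0,0],[-1,0,0,0,0]]]}}

```text
t: 13.3
eef_pos: [0.5917, 0.1453, 0.2185]
eef_rot: [-1.857, -2.534, 0.0]
force: [0.3, 0.3, 0.2]
gripper_width: 0.999
```

>>> {"fn": "carry_out", "kwargs": {"commands": [[[-1,0,0,0,0],[-1,0,0,0,0],[-1,0,0,0,0],[-1,0,0,0,0],[-1,0,0,0,0],[-1,0,0,0,0],[-1,0,0,0,0],[-1,0,0,0,0],[-1,0,0,0,0],[-1,0,0,0,0],[-1,0,0,0,0],[-1,0,0,0,0]]]}}

```text
t: 14.3
eef_pos: [0.5918, 0.1453, 0.2185]
eef_rot: [1.857, 2.534, -0.0]
force: [-0.1, 0.0, -0.1]
gripper_width: 0.999
```

```bash
cat > mot.py <<'E'
from h import *
import sys
def mot(f,n=4):   # motion between frames over ~0.25 s in the stand region
    fr=[snap('scene',f)['image'].astype(int)]+[grab_frame('scene')['image'].astype(int) for _ in range(n)]
    print('mean diff',[np.abs(x-fr[0])[125:200,280:330].mean().round(2) for x in fr[1:]])
    return fr[0].astype(np.uint8)
if __name__=='__main__':
    i=mot(sys.argv[1]); o=ctrl.observe();print(o['eef_pos'],o['force'],o['t'])
    cv2.imwrite('pics/%s_c.png'%sys.argv[1],cv2.resize(i[120:230,260:350],None,fx=6,fy=5.4,interpolation=cv2.INTER_CUBIC)[:,:,::-1])
E
python3 mot.py s4
```

```text
mean diff [np.float64(0.43), np.float64(0.43), np.float64(0.42), np.float64(0.43)]
[0.59175603 0.1452656  0.21851017] [ 8.93739328e-01 -7.62072358e-01 -6.20236299e-04] 14.55
```

View pics/s4_c.png

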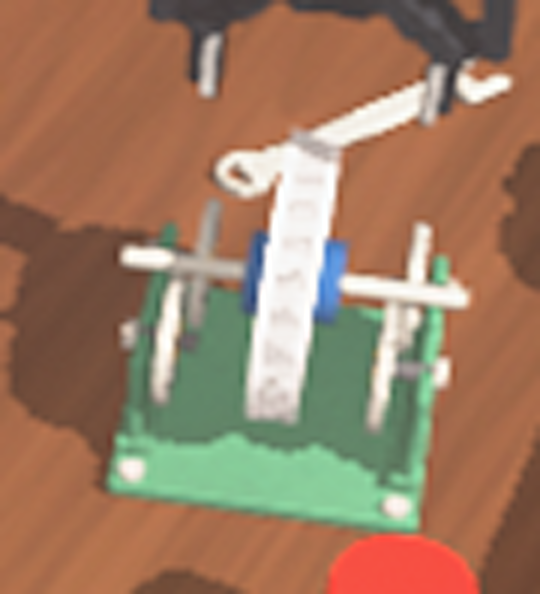

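The pulley lies in both roller pairs, the shaft is level and it shows no motion. Next I grip the rim top lightly and turn it along its own arc.

>>> {"fn": "carry_out", "kwargs": {"commands": [[[-1,-0.12,0,0.2,0],[-1,0,0,0.4,0],[-1,0,0,0.4,0],[-1,0,0,0.3,0],[-1,0,0,0.16,0],[-1,0,0,0,0],[1,0,0,0,0],[1,0,0,0,0],[1,0,0,0,0],[1,0,0,0,0],[1,0,0,0,0],[1,0,0,0,0]]], "squeeze": 20}}

```text
t: 15.55
eef_pos: [0.5935, 0.1408, 0.1606]
eef_rot: [1.856, 2.534, 0.001]
force: [-0.3, 0.4, 2.5]
gripper_width: 0.256
```

>>> {"fn": "carry_out", "kwargs": {"commands": [[[1,0,0,0,0],[1,0.172,0,0.009,0],[1,0.171,0,0.026,0],[1,0.167,0,0.043,0]]]}}

```text
t: 15.88
eef_pos: [0.5871, 0.1606, 0.1574]
eef_rot: [1.856, 2.533, 0.0]
force: [-0.0, -3.6, 3.5]
gripper_width: 0.251
```

Forces are low, so I continue the arc and then release.

>>> {"fn": "carry_out", "kwargs": {"commands": [[[1,0.162,0,0.059,0],[1,0.155,0,0.075,0],[1,0.147,0,0.09,0],[1,0.137,0,0.104,0],[1,0.126,0,0.117,0],[1,0.114,0,0.13,0],[1,0,0,0,0]]]}}

```text
t: 16.47
eef_pos: [0.5761, 0.1937, 0.1334]
eef_rot: [-1.855, -2.535, 0.001]
force: [-1.3, 0.9, 4.7]
gripper_width: 0.251
```

>>> {"fn": "carry_out", "kwargs": {"commands": [[[-1,0,0,0,0],[-1,0,0,0,0],[-1,0,0,0,0],[-1,0,0,0,0],[-1,0,0,0,0],[-1,0,0,0,0]]]}}

```text
t: 16.97
eef_pos: [0.5769, 0.1922, 0.1339]
eef_rot: [-1.857, -2.534, 0.0]
force: [-0.4, 0.4, 0.0]
gripper_width: 0.999
```

```bash
python3 mot.py s5
```

```text
mean diff [np.float64(0.64), np.float64(0.57), np.float64(0.72), np.float64(0.84)]
[0.57690576 0.19221741 0.13396664] [ 0.02746285 -0.63628231  0.25065659] 17.2167
```

The pulley is swinging freely. Going up and over to the yellow weight while it settles.

>>> {"fn": "carry_out", "kwargs": {"commands": [[[-1,0,0,-0.2,0],[-1,0,0,-0.45,0],[-1,0,0,-0.6,0],[-1,0,0,-0.6,0],[-1,0,0,-0.6,0],[-1,0,0,-0.45,0.02],[-1,0,0,-0.25,0.022],[-1,0,0,0,0]]]}}

```text
t: 17.88
eef_pos: [0.5777, 0.1924, 0.2625]
eef_rot: [1.91, 2.491, 0.005]
force: [0.0, 0.1, -0.4]
gripper_width: 1.001
```

>>> {"fn": "carry_out", "kwargs": {"commands": [[[-1,-0.2,-0.3,0,0],[-1,-0.447,-0.593,0,0],[-1,-0.447,-0.593,0,0],[-1,-0.447,-0.593,0,0],[-1,-0.447,-0.593,0,0],[-1,-0.447,-0.593,0,0],[-1,-0.447,-0.593,0,0],[-1,-0.25,-0.293,0,0],[-1,0,0,0,0],[-1,0,0,0,0]]]}}

```text
t: 18.72
eef_pos: [0.449, 0.0277, 0.2594]
eef_rot: [-1.911, -2.493, 0.001]
force: [0.1, -0.9, 0.7]
gripper_width: 1.0
```

```bash
python3 - <<'E'
from h import *
o=ctrl.observe();p=o['eef_pos'];a=(2*np.arctan2(o['eef_rot'][1],o['eef_rot'][0])-np.pi/2)%np.pi
d=np.array([.4492,.0280])-p[:2];print(p,a,o['t'],'tool x',d@[-np.sin(a),np.cos(a)]/.04,'tool y',d@[np.cos(a),np.sin(a)]/.04)
# second opinion on weight from the scene view: yellow mask box in s0 vs predicted projection of the weight's box
b=load('s0');h=cv2.cvtColor(b['image'],cv2.COLOR_RGB2HSV);k=cv2.inRange(h,(24,120,120),(34,255,255));k[:180]=0;k[215:]=0;k[:,:225]=0;k[:,265:]=0
ys,xs=np.where(k);print('obs',xs.min(),xs.max()+1,ys.min(),ys.max()+1)
c,s=np.cos(.264),np.sin(.264)
q=np.array([proj(b,[.4492+c*x-s*y,.028+s*x+c*y,z]) for x in(-.01875,.01875) for y in(-.016,.016) for z in(0,.0325)])
print('pred',q.min(0),q.max(0))
E
```

```text
[0.44899448 0.02769086 0.25940323] 0.2627951564011983 18.7167 tool x 0.00612836153162457 tool y 0.006969245640365647
obs 238 253 191 207
pred [236.33434586 190.77111795] [252.12190155 208.40363998]
```

>>> {"fn": "carry_out", "kwargs": {"commands": [[[-1,0,0,0.3,0],[-1,0,0,0.6,0],[-1,0,0,0.7,0],[-1,0,0,0.8,0],[-1,0,0,0.8,0],[-1,0,0,0.8,0],[-1,0,0,0.7,0],[-1,0,0,0.6,0],[-1,0,0,0.4,0],[-1,0,0,0.3,0],[-1,0,0,0.2,0],[-1,0,0,0.08,0]]], "squeeze": 30}}

```text
t: 19.72
eef_pos: [0.449, 0.0286, 0.0073]
eef_rot: [-1.908, -2.494, 0.002]
force: [1.0, -0.4, 0.0]
gripper_width: 1.001
```

>>> {"fn": "carry_out", "kwargs": {"commands": [[[-1,0,0,0,0],[1,0,0,0,0],[1,0,0,0,0],[1,0,0,0,0],[1,0,0,0,0],[1,0,0,0,0],[1,0,0,0,0],[1,0,0,0,0],[1,0,0,0,0]]]}}

```text
t: 20.47
eef_pos: [0.4496, 0.028, 0.0094]
eef_rot: [1.909, 2.494, 0.001]
force: [-1.3, 0.5, 6.4]
gripper_width: 0.431
```

Weight gripped at 36.6 mm opening. Lifting it and moving over the pulley.

>>> {"fn": "carry_out", "kwargs": {"commands": [[[1,0,0,-0.1,0],[1,0,0,-0.3,0],[1,0,0,-0.5,0],[1,0,0,-0.7,0],[1,0,0,-0.8,0],[1,0,0,-0.8,0],[1,0,0,-0.8,0],[1,0,0,-0.7,0],[1,0,0,-0.6,-0.02],[1,0,0,-0.4,-0.023],[1,0,0,-0.2,0],[1,0,0,-0.1,0]]]}}

```text
t: 21.47
eef_pos: [0.4495, 0.028, 0.2499]
eef_rot: [1.856, 2.533, 0.001]
force: [-0.1, -0.1, -0.9]
gripper_width: 0.431
```

>>> {"fn": "carry_out", "kwargs": {"commands": [[[1,0.07,0.18,0,0],[1,0.15,0.4,0,0],[1,0.22,0.6,0,0],[1,0.22,0.6,0,0],[1,0.22,0.6,0,0],[1,0.22,0.6,0,0],[1,0.22,0.6,0,0],[1,0.16,0.4,0,0],[1,0.1,0.25,0,0],[1,0.03,0.05,0,0],[1,0,0,0,0],[1,0,0,0,0]]]}}

```text
t: 22.47
eef_pos: [0.5925, 0.1409, 0.2477]
eef_rot: [-1.855, -2.534, 0.002]
force: [-0.1, 0.6, -0.2]
gripper_width: 0.434
```

```bash
cat > mk.py <<'E'
from h import *
import sys
tx,ty=.5936,.1406
o=ctrl.observe();p=o['eef_pos'];a=(2*np.arctan2(o['eef_rot'][1],o['eef_rot'][0])-np.pi/2)%np.pi
d=np.array([tx,ty])-p[:2];print(p.round(4),a.round(4),o['t'],o['force'].round(1),'tool x',d@[-np.sin(a),np.cos(a)]/.04,'tool y',d@[np.cos(a),np.sin(a)]/.04)
E
python3 mk.py; python3 mot.py s6
```

```text
[0.5925 0.1409 0.2477] 0.3068 22.4667 [-0.1  0.6 -0.2] tool x -0.016633929761776186 tool y 0.02445030968225102
mean diff [np.float64(0.63), np.float64(0.67), np.float64(0.77), np.float64(0.86)]
[0.59282466 0.14074099 0.24892751] [ 0.33901318 -0.08047709 -1.29216664] 22.7167
```

View pics/s6_c.png

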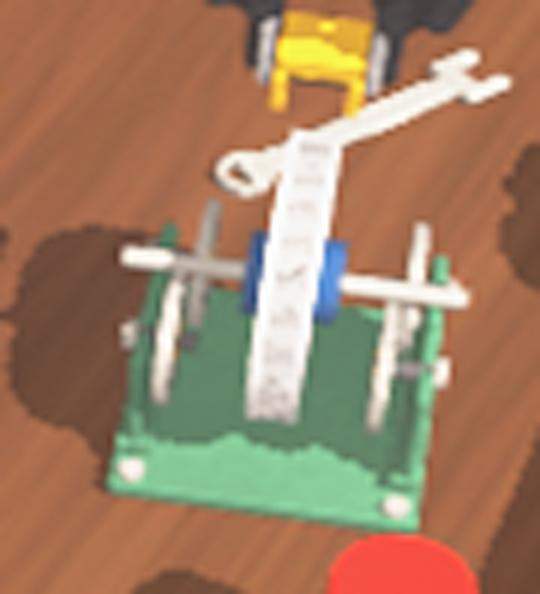

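Weight sits square above the rim. I'll check its alignment with the axle numerically in this same view while waiting for stillness.

>>> {"fn": "carry_out", "kwargs": {"commands": [[[1,-0.01,0.02,0.1,0],[1,0,0,0.2,0],[1,0,0,0.3,0],[1,0,0,0.15,0],[1,0,0,0,0],[1,0,0,0,0],[1,0,0,0,0],[1,0,0,0,0],[1,0,0,0,0],[1,0,0,0,0],[1,0,0,0,0],[1,0,0,0,0]]]}}

```text
t: 23.72
eef_pos: [0.594, 0.141, 0.2189]
eef_rot: [1.856, 2.535, 0.0]
force: [0.1, 0.6, -0.0]
gripper_width: 0.432
```

>>> {"fn": "carry_out", "kwargs": {"commands": [[[1,0,0,0,0],[1,0,0,0,0],[1,0,0,0,0],[1,0,0,0,0],[1,0,0,0,0],[1,0,0,0,0],[1,0,0,0,0],[1,0,0,0,0],[1,0,0,0,0],[1,0,0,0,0],[1,0,0,0,0],[1,0,0,0,0]]]}}

```text
t: 24.72
eef_pos: [0.5939, 0.141, 0.2188]
eef_rot: [1.856, 2.535, -0.0]
force: [0.0, -0.4, 0.5]
gripper_width: 0.434
```

```bash
python3 mk.py; python3 mot.py s7; python3 - <<'E'
from h import *
b=load('s6');A=.306
X=np.array([np.cos(A),np.sin(A),0]);Y=np.array([-np.sin(A),np.cos(A),0]);Z=np.array([0,0,1.])
c=np.array([.5936,.1406,.110])
print('shaft pred',proj(b,c-.08*X),proj(b,c+.08*X),'obs (280.8,167.6) (337.5,175.0)')
w=np.array([.5926,.1408,.2483-.0094])
print('feet front pred',proj(b,w-.0165*X-.016*Y),proj(b,w+.0165*X-.016*Y),'obs',(260+280/6,120+108/5.4),(260+355/6,120+112/5.4))
print('5mm in Y px',proj(b,w+.005*Y)-proj(b,w),' Z',proj(b,w+.005*Z)-proj(b,w))
r=c-.0*Y+.075*Z; th=np.arange(0,6.28,.02)
e=np.array([proj(b,c+X*.0+.075*(np.cos(t)*Z+np.sin(t)*Y)) for t in th]);i=e[:,1].argmin();print('rim top px',e[i], 'rim bottom', e[e[:,1].argmax()])
im=b['image'].astype(int)
for v in (140,142,143,144,145,146,147,148): print(v,im[v,312].tolist())
for v in range(194,202): print(v,im[v,305].tolist())
E
```

```text
[0.5939 0.141  0.2188] 0.307 24.7167 [ 0.  -0.4  0.5] tool x -0.005924879154687217 tool y -0.010758978776327328
mean diff [np.float64(0.42), np.float64(0.44), np.float64(0.44), np.float64(0.44)]
[0.59393623 0.14096852 0.21876959] [ 0.05250648 -0.10205496 -0.71533051] 24.9667
shaft pred [279.99588619 166.92566495] [337.03681141 175.73428582] obs (280.8,167.6) (337.5,175.0)
feet front pred [304.88726352 140.26863183] [317.98977604 142.1509223 ] obs (306.6666666666667, 140.0) (319.1666666666667, 140.74074074074073)
5mm in Y px [ 0.26435707 -1.32971746]  Z [ 0.18645551 -1.46831116]
rim top px [312.55259989 144.41830324] rim bottom [303.83781858 197.83961141]
140 [177, 113, 80]
142 [175, 109, 74]
143 [167, 118, 92]
144 [232, 222, 211]
145 [247, 246, 243]
146 [238, 231, 227]
147 [220, 210, 204]
148 [237, 229, 225]
194 [215, 203, 197]
195 [213, 200, 195]
196 [203, 189, 185]
197 [163, 164, 153]
198 [101, 134, 108]
199 [96, 132, 103]
200 [98, 133, 103]
201 [96, 130, 101]
```

Pulley is still, and weight and axle agree with prediction to within 1 px. Lowering the weight over the rim.

>>> {"fn": "carry_out", "kwargs": {"commands": [[[1,0,-0.01,0.1,0],[1,0,0,0.15,0],[1,0,0,0.15,0],[1,0,0,0.15,0],[1,0,0,0.1,0],[1,0,0,0.1,0],[1,0,0,0.08,0],[1,0,0,0.06,0],[1,0,0,0.04,0],[1,0,0,0.03,0],[1,0,0,0,0],[1,0,0,0,0]]]}}

```text
t: 25.97
eef_pos: [0.5936, 0.1408, 0.1805]
eef_rot: [1.856, 2.535, 0.0]
force: [1.3, -0.4, 0.3]
gripper_width: 0.43
```

>>> {"fn": "carry_out", "kwargs": {"commands": [[[1,0,0,0.03,0],[1,0,0,0.03,0],[1,0,0,0.02,0],[1,0,0,0,0],[1,0,0,0,0]]]}}

```text
t: 26.38
eef_pos: [0.5936, 0.1408, 0.1771]
eef_rot: [-1.856, -2.535, 0.0]
force: [-0.0, 0.1, -1.0]
gripper_width: 0.432
```

>>> {"fn": "carry_out", "kwargs": {"commands": [[[1,0,0,0.015,0],[1,0,0,0.015,0],[1,0,0,0,0],[1,0,0,0,0]]]}}

```text
t: 26.72
eef_pos: [0.5935, 0.1408, 0.1759]
eef_rot: [-1.856, -2.535, 0.0]
force: [-0.5, 1.0, -0.0]
gripper_width: 0.433
```

>>> {"fn": "carry_out", "kwargs": {"commands": [[[1,0,0,0.015,0],[1,0,0,0,0],[1,0,0,0,0]]]}}

```text
t: 26.97
eef_pos: [0.5937, 0.1408, 0.1755]
eef_rot: [1.856, 2.535, 0.0]
force: [-0.3, -0.2, 1.1]
gripper_width: 0.431
```

>>> {"fn": "carry_out", "kwargs": {"commands": [[[1,0,0,0.015,0],[1,0,0,0,0],[1,0,0,0,0]]]}}

```text
t: 27.22
eef_pos: [0.5938, 0.1407, 0.1753]
eef_rot: [1.855, 2.534, 0.001]
force: [-1.6, -0.8, 5.3]
gripper_width: 0.433
```

>>> {"fn": "carry_out", "kwargs": {"commands": [[[1,0,0,0.012,0],[1,0,0,0,0],[1,0,0,0,0]]]}}

```text
t: 27.47
eef_pos: [0.5939, 0.1407, 0.1752]
eef_rot: [1.855, 2.534, 0.001]
force: [-2.1, -1.6, 8.7]
gripper_width: 0.431
```

Contact is felt at the predicted height. I ease off slightly and let go.

>>> {"fn": "carry_out", "kwargs": {"commands": [[[1,0,0,-0.012,0],[1,0,0,0,0],[0.1,0,0,0,0],[0.05,0,0,0,0],[0,0,0,0,0],[-0.1,0,0,0,0],[-0.3,0,0,0,0],[-0.6,0,0,0,0],[-1,0,0,0,0],[-1,0,0,0,0],[-1,0,0,0,0],[-1,0,0,0,0]]]}}

```text
t: 28.47
eef_pos: [0.5936, 0.1408, 0.1748]
eef_rot: [1.856, 2.535, 0.0]
force: [0.1, -0.2, -0.5]
gripper_width: 1.0
```

>>> {"fn": "carry_out", "kwargs": {"commands": [[[-1,0,0,-0.1,0],[-1,0,0,-0.2,0],[-1,0,0,-0.3,0],[-1,0,0,-0.4,0],[-1,0,0,-0.4,0],[-1,0,0,-0.4,0],[-1,0,0,-0.3,0],[-1,0,0,-0.2,0],[-1,0,0,-0.1,0],[-1,0,0,0,0],[-1,0,0,0,0],[-1,0,0,0,0]]]}}

```text
t: 29.47
eef_pos: [0.5932, 0.1408, 0.2699]
eef_rot: [-1.855, -2.534, 0.002]
force: [0.1, -0.2, -0.6]
gripper_width: 1.0
```

>>> {"fn": "carry_out", "kwargs": {"commands": [[[-1,0,0,0,0],[-1,0,0,0,0],[-1,0,0,0,0],[-1,0,0,0,0],[-1,0,0,0,0],[-1,0,0,0,0],[-1,0,0,0,0],[-1,0,0,0,0],[-1,0,0,0,0],[-1,0,0,0,0],[-1,0,0,0,0],[-1,0,0,0,0]]]}}

```text
t: 30.47
eef_pos: [0.5936, 0.1408, 0.2708]
eef_rot: [1.856, 2.535, 0.0]
force: [-0.1, -0.3, 0.7]
gripper_width: 0.999
```

```bash
python3 mot.py s8
```

```text
mean diff [np.float64(0.44), np.float64(0.44), np.float64(0.43), np.float64(0.44)]
[0.5935668  0.14084657 0.27076497] [0.34153747 0.5687854  0.20777497] 30.7167
```

View pics/s8_c.png

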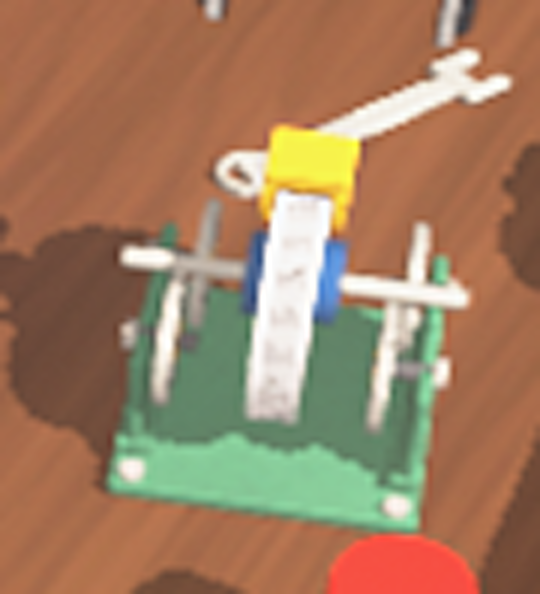

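The weight sits astride the rim top and is still. One more drift check against the predicted position, then hand in.

>>> {"fn": "carry_out", "kwargs": {"commands": [[[-1,0,0,0,0],[-1,0,0,0,0],[-1,0,0,0,0],[-1,0,0,0,0],[-1,0,0,0,0],[-1,0,0,0,0],[-1,0,0,0,0],[-1,0,0,0,0],[-1,0,0,0,0],[-1,0,0,0,0],[-1,0,0,0,0],[-1,0,0,0,0]]]}}

```text
t: 31.72
eef_pos: [0.5936, 0.1409, 0.2708]
eef_rot: [1.856, 2.535, 0.0]
force: [0.2, -0.2, 0.5]
gripper_width: 0.998
```

```bash
python3 - <<'E'
from h import *
d=snap('scene','s9');b=load('s8')
print('1s diff',np.abs(d['image'].astype(int)-b['image'])[125:200,280:330].mean())
h=cv2.cvtColor(d['image'],cv2.COLOR_RGB2HSV);k=cv2.inRange(h,(22,120,120),(34,255,255));k[:130]=0;k[170:]=0;k[:,:290]=0;k[:,330:]=0
ys,xs=np.where(k);print('obs',xs.min(),xs.max()+1,ys.min(),ys.max()+1)
A=.306;X=np.array([np.cos(A),np.sin(A),0]);Y=np.array([-np.sin(A),np.cos(A),0])
for s in(-.006,0,.006):
  q=np.array([proj(d,np.array([.5936,.1406,.166+z])+x*X+(y+s)*Y) for x in(-.01875,.01875) for y in(-.016,.016) for z in(0,.0325)]);print(s,q.min(0),q.max(0))
E
```

```text
1s diff 0.42035555555555554
obs 304 320 144 161
-0.006 [301.84182672 144.85910866] [318.78089045 164.19275336]
0 [302.18140726 143.29792496] [319.06419616 162.56490858]
0.006 [302.5186174  141.74770262] [319.34550282 160.94848306]
```

No drift after a further second, and the weight is where predicted to within about 1 px. Handing in.

```bash
python3 -c "
from plant import close_job
print(close_job())"
```

```text
the job is handed in; nothing more can be done
None
```

The job is handed in at about 32 s of the 72 s allowed. It reports no verdict, so what follows rests on my own checks.

**What I did:**
- I lifted the pulley out of the rack by its rim and lowered it onto the green stand. There was a brief 6 N side contact on one disc, which I corrected before letting go.
- It came to rest by itself. I then gripped the rim lightly, turned it about 0.9 rad along its arc and released it, and it swung back freely.
- A first look about 6 s after the release still showed image change around the pulley, so I waited. Once it was still, I set the yellow weight astride the top of the rim.

**Last checks:**
- Two pictures just over a second apart showed no motion beyond camera noise.
- The shaft lies in both roller pairs.
- The weight appears within about 1 to 2 pixels of the spot straight above the shaft, roughly 2 to 4 mm against the 8 mm allowed.
- The gripper was open and about 9 cm above where it had let go of the weight, with no contact force.

**Gaps:** The scene camera read about 1 to 2 pixels off the top camera throughout, which is a little over the stated calibration error. I did not measure the swing speed. I did not re-measure the jar, tin and spanner either, but no contact force appeared on any move near them.

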